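Twist the brush pot home in its bench holder and lock the keeper

ROBOT

A 6-joint arm with a two-finger parallel gripper is mounted at the origin on the work surface. World frame = base frame: x ahead of the robot, y to its left, z up, the work surface at z = 0. Lengths are in m, angles in degrees, forces in N, time in s.
With the tool pointing down it reaches from about 0.275 to 0.875 m from the base axis. Payload 12.5 kg.
Tool frame: the origin (TCP) lies at the very end of the fingers, on their centre line; the grasp point (between the pads) lies 19 mm behind it; z points along the fingers, y is the direction in which the jaws open and shut (so a half turn about z gives the same grasp; the last joint's range is limited). The gripper opens to 85 mm and grips with 20 to 120 N. Pads are 22 mm wide; open, the fingers measure 114 mm over their backs; the gripper's body (76 mm by 85 mm) begins 54 mm behind the grasp point. The pads swing forward as they close: fully open they stand 13 mm farther back than shut.
Start: joints at [68.033, 20.094, 94.641, -0, 65.266, -4.847], TCP at [0.162, 0.526, 0.231] pointing down, gripper open.
Joint ranges: [-157.81, 157.81], [-45, 120.19], [0.68, 151.7], [-89.99, 269.99], [4.06, 180], [-164.3, 164.3]. Speed limits (degrees/s): [127.2, 127.2, 159.86, 180, 180, 180].

INTERFACE

Orientations are given as a 3x3 rotation matrix whose columns are the frame's x, y, z axes.
In Python, from workcell import arm, effector, status, capture gives the robot as it stands. The module is installed in compiled form; this text tells all that it offers. Calls block until the motion is done:
- arm.goto(position, orientation): joint-space move of the TCP to a pose.
- arm.servo_line(position, frame=None, v=0.15, max_force=None): straight line of the TCP; frame=None keeps the orientation; v is the mean speed in m/s. With max_force (N) it stops when the force on the tool has changed by that much, and returns True; else False.
- arm.movej(angles): joint-space move.
- effector.set_gripper(opening, effort=None): finger opening in m; effort is the grip in N (None keeps the last); returns when the fingers have stopped.
- arm.wait(seconds).
- arm.ik(position, orientation): joint angles nearest the present ones, or None.
- status.read_state(): the state.
- capture(name): name is "side" or "top"; returns a dict with "img" (400x640x3 uint8, blue, green, red), "range_z" (400x640 float32, m along the optical axis (not along the pixel's ray), 0 where there is no reading), "vfov" (degrees; the focal length in pixels is half the picture's height over the tangent of half this angle, whatever the lens; pixels are square), "cx", "cy" (the principal point, pixels), "eye" and "orientation" of the camera in the world. Camera axes: x right, y down, z forward; pixel columns grow to the right and rows downward; lengths in m; the calibration is good to about 2 mm. A picture is of the moment at which its call begins.
A pose or a line that the arm cannot do raises arm.MotionError and nothing moves.
- arm.job_done(): hands the job in, once; it reports no verdict.
The state is a dict: "t": time; "q": joint angles; "joint_velocities": joint speeds; "joint_efforts": joint torques, N m; "position": TCP position; "eef_rot": TCP orientation; "ft_force": force on the tool from outside, world axes, zero at the start; "ft_torque": the same for the moment, N m; "opening": finger opening in m.
Only numpy, scipy, OpenCV 4.12 (cv2) and the standard library are available. Lean on these libraries where they do the work, as an engineer would, in place of code of your own. Each camera call takes 0.05 s, during which the arm holds its last target. There are 200 camera calls.

TASK

Set up the brush pot on the bench: swing the holder's keeper out of the way, stand the steel pot with the square cup and wide flange upright in the holder's round mouth, and twist it down against the grip of the rubber pads until its flange sits fully home on the holder. Then swing the keeper back all the way over the flange so that the pot is locked in, let go, and leave the plain round pot, the file and the brush alone.

Things in the scene. Friction and masses are not known exactly. Their poses are not given: they have to be found in the camera images.
- holder: Fixed grey round holder, 104 mm across, 55 mm high, on a 130 mm square dark steel foot plate, with a 60 x 50 mm shoulder on its +y side that carries the keeper. Origin on the bench under the bore's axis, z up; +y points from the bore to the keeper's vertical pivot bolt, 70 mm from the bore's axis. Bore 63 mm wide; four black sprung rubber pads stand into it.
- holder_mouth (a point): On the bore's axis at the holder's top face, 55 mm above the bench; the flange lies here when home. The pads start about 5 mm below it, leave 53 mm between them, centre the pot and grip its shank with about 8 N each (2.5 N/mm), friction about 0.6: pushed straight it takes 15 to 30 N, much less while turned. Weight alone does not sink it.
- keeper (a joint): Angle of the keeper, a flat steel bar 18 mm wide, 6 thick, underside 9 mm above the holder's top, in rad. 0 = locked (also a stop): its tab points at the bore's axis and reaches to 35 mm from it, over the flange. Grows anticlockwise from above, to 1.9; beyond 1.0 it is clear. Stiff (0.06 N m), stays where left. It swings shut only when the pot is home.
- keeper_grip (a point): On the keeper's upright black round peg, 16 mm across, at the height to grip: 34 mm above the holder's top, 15 mm below the peg's top. The peg stands on the bar's end away from the tab, 45 mm from the pivot bolt: at keeper angle a it is in the holder's frame at x = -45 sin(a), y = 70 + 45 cos(a) mm.
- pot_center (a point): Centre of the brush pot (53 mm above its foot; z along its axis, x and y square to the cup's sides). Steel, 106 mm high, about 0.4 kg. From below: round shank 57 mm across, 40 long, its lowest 12 mm tapered to a 47 mm foot; round flange 84 mm across, 6 thick; open square cup, 46 mm over its flat sides, wall 4, 60 tall, by which it is grasped. Loose on the bench.
- pot_flange (a point): Centre of the underside of the pot's flange (40 mm above its foot, 13 mm below pot_center).
- plain_pot: Bystander: a plain straight round steel pot without flange, 62 mm across and 101 mm high, standing on the bench beside the brush pot; origin under its centre.
- file: Bystander: a flat steel file with a wooden handle, 215 mm long, lying on the bench beyond the holder; origin about its middle, along x.
- brush: Bystander: a flat paint brush with a wooden handle, 180 mm long, lying on the bench to the left of the holder; origin about its middle, along x.
Not all that is in view belongs to the job. Of the things shaped like the holder, the grey one is meant.

How it is judged (in metres and radians):
On the way, in this order (a step that is already met when the one before it is completed fails the run):
1. the keeper is swung clear of the mouth (beyond 1.0 rad) (value of joint keeper above 1 rad), for 0.1 s.
2. the pot, upright in the mouth and part-way down (flange 3 to 28 mm above the holder), is being turned (faster than 0.12 rad/s) (horizontal distance between pot_flange and holder_mouth below 0.006 m and z of pot_flange in the frame of holder_mouth between 0.003 and 0.028 m and angle between pot_center's own z axis and vertical below 0.15 rad and angular speed of pot above 0.12 rad/s), for 0.2 s.
3. the pot is fully home, its flange on the holder, with the keeper still open (horizontal distance between pot_flange and holder_mouth below 0.004 m and z of pot_flange in the frame of holder_mouth below 0.0025 m and angle between pot_center's own z axis and vertical below 0.06 rad and value of joint keeper above 0.5 rad), for 0.2 s.
At the end, for the whole second after the job is handed in: The brush pot stands upright and at rest in the holder with its flange home on the holder's top (gap under 2.5 mm, within 4 mm of the axis, tilt under 0.06 rad) and the keeper is locked over the flange (joint under 0.2 rad) (horizontal distance between pot_flange and holder_mouth below 0.004 m and z of pot_flange in the frame of holder_mouth below 0.0025 m and angle between pot_center's own z axis and vertical below 0.06 rad and linear speed of pot below 0.02 m/s and value of joint keeper below 0.2 rad); the robot touches nothing.
It fails at once if the plain pot is moved more than 30 mm or tipped (distance of plain_pot from where it was at the start of the episode above 0.03 m or angle between plain_pot's own z axis and vertical above 0.5 rad).
It fails at once if the file is moved more than 30 mm (distance of file from where it was at the start of the episode above 0.03 m).
It fails at once if the brush is moved more than 30 mm (distance of brush from where it was at the start of the episode above 0.03 m).
It also fails if it takes over 72 s, if anything falls off the work surface, if the arm or the gripper's body presses on something with over 40 N, if the wrist force passes 120 N, or if a joint passes its speed limit or range.

## Working session

There is one attempt and no reset: what is moved stays moved. The work goes in short steps, each a Python script; the robot and the scene stay as the last script left them, time stands still between calls to the robot, and variables do not carry over. Pictures are saved under pics/ and viewed, about 8 in all and at most 12, crops included, and the job is handed in when it is done.

```bash
mkdir -p pics; cat > h.py <<'E'
import numpy as np, cv2
from workcell import arm, effector, status, capture
def cloud(c):
    h,w=c["range_z"].shape; f=h/2/np.tan(np.radians(c["vfov"])/2)
    u,v=np.meshgrid(np.arange(w),np.arange(h)); z=c["range_z"]
    P=np.stack([(u-c["cx"])/f*z,(v-c["cy"])/f*z,z],-1)@np.array(c["orientation"]).T+np.array(c["eye"])
    P[z==0]=np.nan
    return P
def R(th): # tool down, jaw (y) axis at angle th (deg) in world
    t=np.radians(th); y=np.array([np.cos(t),np.sin(t),0]); z=np.array([0,0,-1.]); return np.stack([np.cross(y,z),y,z],1)
E
python3 - <<'E'
from h import *
for n in("side","top"):
    c=capture(n); cv2.imwrite(f"pics/{n}0.png",c["img"]); print(n,c["vfov"],c["cx"],c["cy"],c["eye"],np.round(c["orientation"],3).tolist())
    np.save(n+".npy",cloud(c))
s=status.read_state();print(s["t"],s["opening"],s["eef_rot"])
E
```

```text
side 50.8258746424494 321.08901728642496 187.40390479412866 [ 0.16076936 -1.02262259  1.11149938] [[0.97, -0.149, 0.194], [-0.244, -0.646, 0.723], [0.018, -0.749, -0.663]]
top 57.846608993845095 315.87446613322055 190.18433928996765 [0.30717577 0.09345804 1.31560942] [[-0.02, -0.991, 0.131], [-1.0, 0.022, 0.01], [-0.013, -0.131, -0.991]]
0.1 0.08544166102720922 [[-9.55695093e-01  2.94358139e-01 -4.18234371e-04]
 [ 2.94358416e-01  9.55694586e-01 -9.90628234e-04]
 [ 1.08104841e-04 -1.06984935e-03 -9.99999422e-01]]
```

View pics/side0.png

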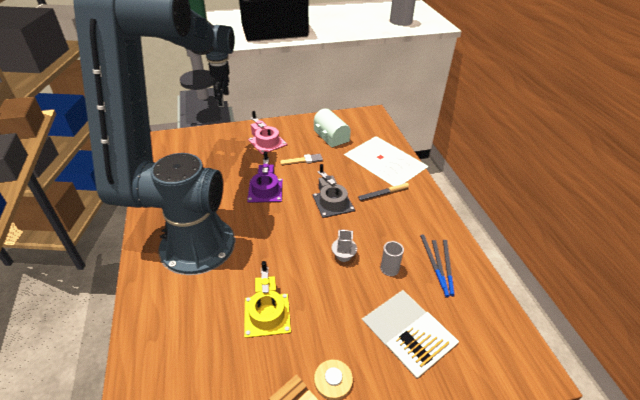

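View pics/top0.png

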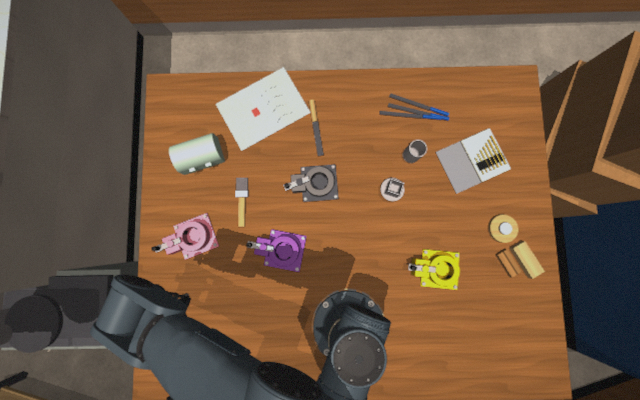

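The side view shows the grey holder at (333,197), the flanged pot at (345,247), the plain pot at (392,258), the file at (385,192) and the brush at (302,160). In the top view the holder is at (320,182), its peg at (288,187), the pot at (392,189), and the plain pot at (415,151).

```bash
python3 - <<'E'
from h import *
im=cv2.imread("pics/top0.png"); P=np.load("top.npy")
def info(name,r,c,zlo,zhi):
    S=P[r[0]:r[1],c[0]:c[1]].reshape(-1,3); S=S[np.isfinite(S[:,2])]
    m=(S[:,2]>zlo)&(S[:,2]<zhi); Q=S[m]
    (cx,cy),rad=cv2.minEnclosingCircle(Q[:,:2].astype(np.float32)); (bc,bs,ba)=cv2.minAreaRect((Q[:,:2]).astype(np.float32))
    print(name,len(Q),"med",np.median(Q,0).round(4),"circ",np.round([cx,cy,rad],4),"rect",np.round(bc,4),np.round(bs,4),round(ba,1))
info("table",(150,165),(250,280),-1,1)
info("potcup",(174,206),(378,408),.09,.12)
info("potflange",(174,206),(378,408),.03,.06)
info("plain",(135,168),(400,430),.08,.12)
info("holdertop",(158,205),(280,345),.047,.0585)
info("bar",(158,205),(280,345),.0625,.076)
info("peg",(158,205),(280,345),.085,.12)
info("foot",(158,205),(280,345),.004,.03)
a=cv2.resize(im[155:210,275:345],None,fx=8,fy=8,interpolation=cv2.INTER_CUBIC)
b=cv2.resize(im[170:210,375:410],None,fx=6,fy=6,interpolation=cv2.INTER_CUBIC)
o=np.zeros((440,560+210,3),np.uint8);o[:,:560]=a;o[:240,560:]=b;cv2.imwrite("pics/crop1.png",o)
E
```

```text
table 449 med [6.101e-01 2.947e-01 1.000e-04] circ [0.61   0.2957 0.0611] rect [0.6101 0.2957] [0.1104 0.0558] 87.8
potcup 90 med [ 0.4726 -0.1611  0.1035] circ [ 0.4722 -0.1616  0.0308] rect [ 0.4721 -0.1608] [0.0465 0.0458] 69.8
potflange 294 med [ 0.4697 -0.1565  0.0462] circ [ 0.4729 -0.1607  0.0423] rect [ 0.4726 -0.1608] [0.0794 0.0818] 43.4
plain 130 med [ 0.6044 -0.2456  0.0962] circ [ 0.6064 -0.2441  0.0319] rect [ 0.6058 -0.244 ] [0.06   0.0618] 80.2
holdertop 541 med [0.5009 0.1133 0.0541] circ [0.5059 0.1224 0.0775] rect [0.5077 0.1216] [0.1523 0.1012] 89.3
bar 128 med [0.5013 0.1714 0.0704] circ [0.515  0.1503 0.0748] rect [0.5093 0.1482] [0.0222 0.1495] 19.9
peg 21 med [0.4872 0.207  0.1029] circ [0.4871 0.2076 0.0072] rect [0.487  0.2078] [0.0141 0.0123] 45.5
foot 761 med [0.5034 0.0964 0.0078] circ [0.5176 0.1223 0.1418] rect [0.5159 0.121 ] [0.2366 0.1708] 88.8
```

View pics/crop1.png

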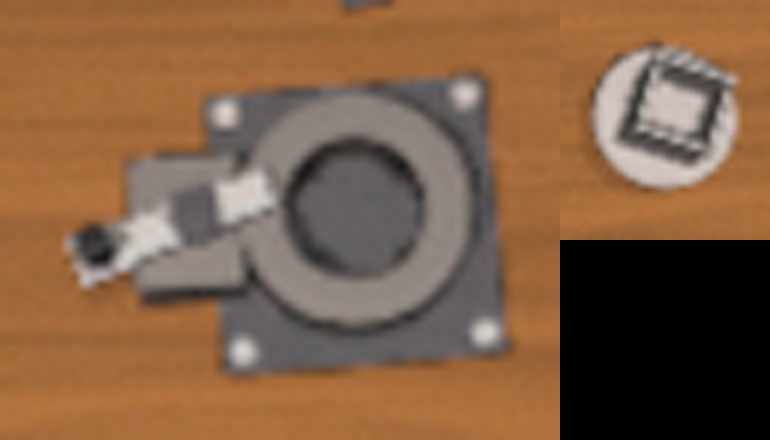

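The left crop shows the ring centre at about (357,210), the peg at (97,243), the pivot bolt at (195,215), and the keeper partly open towards the tab at (265,190). The right crop shows the square cup turned about 20°.

```bash
python3 - <<'E'
from h import *
from scipy.optimize import least_squares
for n in("top","side"):
    P=np.load(n+".npy"); S=P.reshape(-1,3)
    near=np.hypot(S[:,0]-.505,S[:,1]-.098)<.09
    Q=S[near&(S[:,2]>.05)&(S[:,2]<.0585)]
    c=np.array([.503,.098])
    for _ in range(8):
        d=Q[:,:2]-c; r=np.hypot(*d.T); a=np.arctan2(d[:,1],d[:,0])
        e=[]
        for lo in np.arange(-np.pi,np.pi,np.pi/16):
            m=(a>=lo)&(a<lo+np.pi/16)&(r<.06)
            if m.sum()>4 and not(.5<lo<2.6): e+= [Q[m][r[m].argmax(),:2]]
        e=np.array(e); s=least_squares(lambda p:np.hypot(*(e-p[:2]).T)-p[2],[*c,.05],loss="soft_l1",f_scale=.001)
        c=s.x[:2]
    i=Q[(r<.045)]; 
    print(n,"ring outer",s.x.round(4),len(e),"z",np.median(Q[:,2]).round(4))
# bolts & foot on top image
im=cv2.imread("pics/top0.png");c=capture("top")
f=200/np.tan(np.radians(c["vfov"])/2)
def ray(u,v,z):
    d=np.array(c["orientation"])@np.array([(u-c["cx"])/f,(v-c["cy"])/f,1]); e=np.array(c["eye"]); return (e+d*(z-e[2])/d[2])[:2]
cr=lambda x,y:((x+.5)/8-.5+275,(y+.5)/8-.5+155)
B=[ray(*cr(*p),.01) for p in((225,112),(465,95),(242,352),(485,332))]
print("bolts",np.round(B,4).tolist(),"mean",np.mean(B,0).round(4))
v=(B[0]-B[1]+B[2]-B[3]);w=B[0]-B[2]+B[1]-B[3]
print("ang +y from edges",np.degrees(np.arctan2(v[1],v[0])),np.degrees(np.arctan2(w[1],w[0]))+90)
print("pivot",ray(*cr(195,212),.075),"peg top",ray(*cr(97,243),.104),"ring",ray(*cr(357,210),.055))
# cup edges in both views
for n in("top","side"):
    P=np.load(n+".npy");S=P.reshape(-1,3);Q=S[(np.hypot(S[:,0]-.4725,S[:,1]+.161)<.05)&(S[:,2]>.098)&(S[:,2]<.112)]
    print(n,len(Q),Q[:,2].max().round(4),cv2.minAreaRect(Q[:,:2].astype(np.float32)))
    Q=S[(np.hypot(S[:,0]-.487,S[:,1]-.2076)<.03)&(S[:,2]>.09)&(S[:,2]<.112)];print("peg",len(Q),np.median(Q,0),cv2.minEnclosingCircle(Q[:,:2].astype(np.float32)))
E
```

```text
top ring outer [0.5074 0.0966 0.051 ] 21 z 0.0544
side ring outer [0.5098 0.0893 0.051 ] 20 z 0.0548
bolts [[0.5613, 0.1538], [0.5667, 0.0436], [0.4504, 0.1478], [0.4572, 0.0374]] mean [0.5089 0.0957]
ang +y from edges 93.16327455945974 93.17545136353854
pivot [0.50481344 0.16451784] peg top [0.4878296  0.20455131] ring [0.50731141 0.09423464]
top 74 0.1105 ((0.47253185510635376, -0.16092011332511902), (0.046119142323732376, 0.04558107256889343), 68.86019897460938)
peg 19 [0.48760763 0.20696121 0.10377682] ((0.4878806471824646, 0.207517609000206), 0.007343974895775318)
side 89 0.1113 ((0.4735831022262573, -0.16601508855819702), (0.05065158009529114, 0.04492325335741043), 73.27650451660156)
peg 19 [0.48925765 0.20157554 0.1009774 ] ((0.4913712739944458, 0.20394299924373627), 0.010038087144494057)
```

```bash
cat >> h.py <<'E'
PSI=93.2
def F(): s=status.read_state(); return round(s["t"],2),np.round(s["ft_force"],1).tolist(),np.round(s["position"],4).tolist(),round(s["opening"],4)
def arc(ax,a0,a1,n,z,r=.045,v=.05,**k):
    piv=np.array(ax)+.07*np.array([np.cos(np.radians(PSI)),np.sin(np.radians(PSI))])
    for a in np.linspace(a0,a1,n+1)[1:]:
        t=np.radians(PSI)+a
        hit=arm.servo_line([*(piv+r*np.array([np.cos(t),np.sin(t)])),z],R(np.degrees(t)-90),v=v,**k)
        print(round(a,2),hit,F())
        if hit: break
E
python3 - <<'E'
from h import *
p=[.489,.205]
arm.goto([*p,.16],R(21)); print(F())
arm.servo_line([*p,.076],v=.12); print(F())
effector.set_gripper(.021,20); print(F())
s=status.read_state()
arc([.509,.0935],.31,1.42,6,.076,v=.06,max_force=30)
c=capture("top");cv2.imwrite("pics/t2.png",cv2.resize(c["img"][120:230,240:440],None,fx=4,fy=4));np.save("top2.npy",cloud(c))
E
```

```text
(1.84, [-0.5, -0.4, 0.7], [0.4888, 0.2058, 0.1601], 0.0854)
(2.69, [0.5, 0.1, 0.2], [0.4894, 0.2052, 0.0766], 0.0856)
(3.33, [0.0, -0.1, -0.3], [0.489, 0.205, 0.076], 0.021)
0.5 False (3.66, [0.4, -0.2, -0.3], [0.4816, 0.2017, 0.0761], 0.0208)
0.68 False (3.99, [-0.4, 0.0, 0.6], [0.475, 0.1968, 0.076], 0.021)
0.86 False (4.33, [0.3, -0.4, -0.6], [0.4695, 0.1907, 0.076], 0.0211)
1.05 False (4.66, [0.1, 0.4, -0.9], [0.4651, 0.1837, 0.076], 0.021)
1.23 False (4.99, [0.4, 0.4, -0.0], [0.462, 0.1759, 0.076], 0.0212)
1.42 False (5.33, [-0.5, 0.2, 0.1], [0.4605, 0.1678, 0.076], 0.0214)
```

View pics/t2.png

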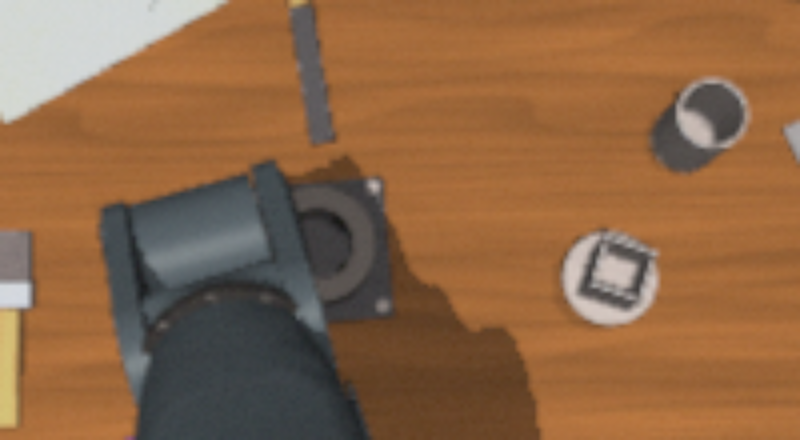

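The arm hides the keeper in this view. I'll close lightly to confirm the peg is between the jaws, then release and retreat.

```bash
python3 - <<'E'
from h import *
effector.set_gripper(.0,20); print(F())
effector.set_gripper(.05,20)
s=status.read_state();arm.servo_line([*s["position"][:2],.17],v=.15)
th=69.5
arm.goto([.473,-.163,.20],R(th)); print(F())
for n in("top","side"):
    c=capture(n);cv2.imwrite(f"pics/{n}3.png",c["img"]);P=cloud(c);np.save(n+"3.npy",P);S=P.reshape(-1,3)
    for nm,ctr,rr,lo,hi in(("peg",(.46,.165),.04,.09,.112),("cup",(.473,-.163),.05,.096,.113),("flange",(.473,-.163),.06,.035,.055)):
        Q=S[(np.hypot(S[:,0]-ctr[0],S[:,1]-ctr[1])<rr)&(S[:,2]>lo)&(S[:,2]<hi)]
        print(n,nm,len(Q),cv2.minAreaRect(Q[:,:2].astype(np.float32)) if len(Q) else "",np.median(Q,0) if len(Q) else "")
a=cv2.imread("pics/top3.png")[140:230,260:420];b=cv2.imread("pics/side3.png")[120:290,280:420]
o=np.zeros((590,800,3),np.uint8);A=cv2.resize(a,None,fx=2.5,fy=2.5);B=cv2.resize(b,None,fx=2.8,fy=2.8);o[:A.shape[0],:A.shape[1]]=A;o[:B.shape[0],400:400+B.shape[1]]=B[:,:400];cv2.imwrite("pics/c3.png",o)
E
```

```text
(5.59, [-1.2, 1.6, 1.2], [0.4604, 0.1679, 0.0761], 0.0154)
(8.05, [-0.8, 0.4, -0.2], [0.4731, -0.1621, 0.1997], 0.0501)
top peg 18 ((0.4570663273334503, 0.17325754463672638), (0.012014766223728657, 0.013391831889748573), 0.5134769082069397) [0.45806658 0.17329096 0.10298114]
top cup 7 ((0.473533570766449, -0.13718408346176147), (0.0015439526177942753, 0.029874131083488464), 70.44600677490234) [ 0.47350038 -0.13749011  0.10390484]
top flange 96 ((0.47892633080482483, -0.13270993530750275), (0.02508247084915638, 0.06943032890558243), 76.30025482177734) [ 0.47821863 -0.13213601  0.04598096]
side peg 21 ((0.4596622586250305, 0.16355332732200623), (0.01776963658630848, 0.01144291739910841), 76.37557220458984) [0.45981397 0.16384606 0.10210002]
side cup 103 ((0.47345617413520813, -0.1665267050266266), (0.051880255341529846, 0.04486782103776932), 72.9612808227539) [ 0.47373219 -0.17308617  0.10406767]
side flange 231 ((0.4733835458755493, -0.17139983177185059), (0.07123381644487381, 0.08252972364425659), 72.67433166503906) [ 0.46454131 -0.18331565  0.04631788]
```

View pics/c3.png

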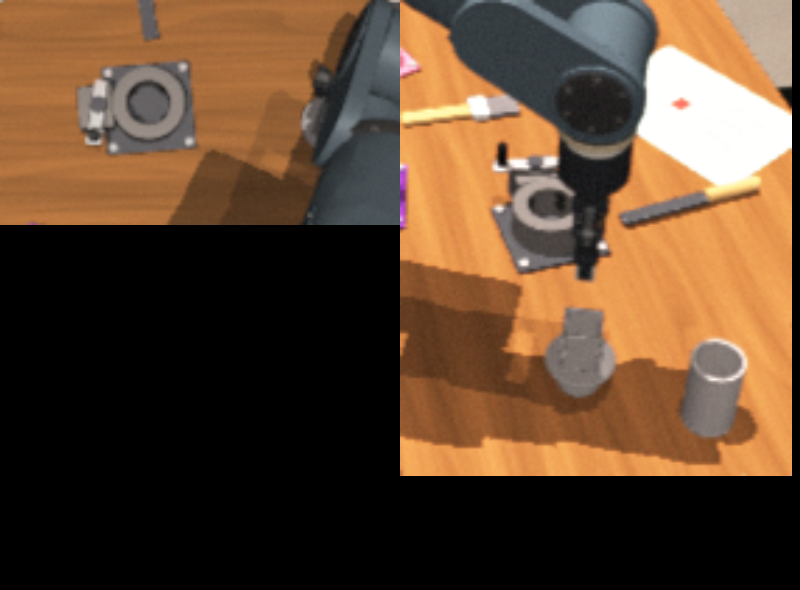

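The top crop shows the keeper swung open, bar at about (97,110), and the grip on the peg read 15.4 mm. In the side crop the gripper hangs over the pot. The gripped peg sat midway between the two cameras' estimates, so I'll average the views. Next I centre the cup with two crossed grips, lift it, and hover over the mouth.

```bash
python3 - <<'E'
from h import *
p=[.473,-.1635]; th=69.5
effector.set_gripper(.075,20)
arm.goto([*p,.13],R(th)); arm.servo_line([*p,.062],v=.08,max_force=15); print(F())
effector.set_gripper(0,30); print(F())
effector.set_gripper(.075,20)
arm.servo_line([*p,.12],v=.12)
arm.goto([*p,.12],R(th-90)); arm.servo_line([*p,.062],v=.08,max_force=15); print(F())
effector.set_gripper(0,70); print(F())
arm.servo_line([*p,.18],v=.12); print(F())
ax=[.509,.0927]
arm.goto([*ax,.18],R(-110)); print(F())
arm.servo_line([*ax,.145],v=.1); arm.wait(.2); print(F(), status.read_state()["q"])
for n in("top","side"):
    c=capture(n);cv2.imwrite(f"pics/{n}4.png",c["img"]);np.save(n+"4.npy",cloud(c))
a=cv2.imread("pics/top4.png")[130:240,260:400];b=cv2.imread("pics/side4.png")[110:230,280:390]
cv2.imwrite("pics/c4.png",np.hstack([cv2.resize(a,(400,314)),cv2.resize(b,(400,436))[60:374]]))
E
```

```text
(9.9, [-0.1, -0.6, -0.1], [0.4733, -0.1636, 0.0624], 0.0751)
(10.27, [-0.8, -0.9, 5.7], [0.4732, -0.1637, 0.0624], 0.0454)
(13.57, [0.2, 0.0, 0.7], [0.4732, -0.1636, 0.0623], 0.0754)
(13.94, [-0.4, 0.0, 5.6], [0.4733, -0.1636, 0.0626], 0.0455)
(15.07, [-0.1, 0.1, -3.2], [0.4726, -0.1633, 0.1792], 0.0457)
(16.88, [0.0, 0.0, -3.2], [0.509, 0.0924, 0.1799], 0.0456)
(17.57, [-0.5, -0.3, -3.3], [0.5094, 0.0927, 0.1456], 0.0451) [5.16273847e+00 2.30423309e+01 1.04063079e+02 8.88412514e-04
 5.28272729e+01 1.15161644e+02]
```

View pics/c4.png

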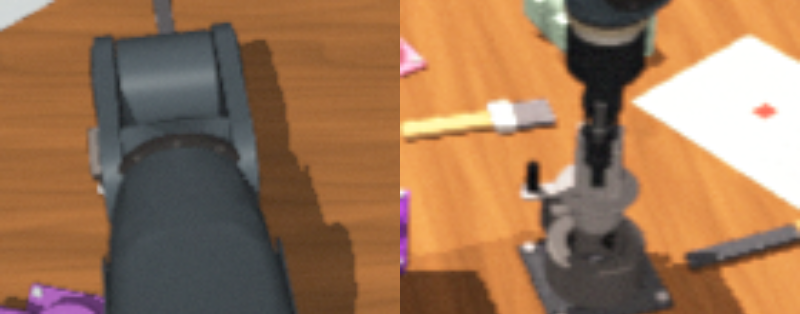

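The pot hangs over the mouth: in the right-hand crop its flange is at about (603,190) and the ring at (600,235). Now I compare flange and ring in the same (side) view, so that the camera bias cancels.

```bash
cat > fit.py <<'E'
from h import *
from scipy.optimize import least_squares
def rim(P,c,zlo,zhi,rmax,r0,free=False):
    S=P.reshape(-1,3); Q=S[(np.hypot(S[:,0]-c[0],S[:,1]-c[1])<rmax)&(S[:,2]>zlo)&(S[:,2]<zhi)]
    c=np.array(c,float); n=0
    for _ in range(8):
        d=Q[:,:2]-c; r=np.hypot(*d.T); a=np.arctan2(d[:,1],d[:,0]); e=[]
        for lo in np.arange(-np.pi,np.pi,np.pi/16):
            m=(a>=lo)&(a<lo+np.pi/16)&(r<r0+.008)
            if m.sum()>2 and r[m].max()>r0-.006 and not(.5<lo<2.6): e.append(Q[m][r[m].argmax(),:2])
        e=np.array(e); s=least_squares(lambda p:np.hypot(*(e-p[:2]).T)-(p[2] if free else r0-.001),[*c,r0],loss="soft_l1",f_scale=.001); c=s.x[:2]
    return s.x.round(4),len(e),Q[:,2].mean().round(4),np.degrees(np.arctan2(*(e-c).T[::-1])).round().astype(int).tolist()
E
python3 - <<'E'
from fit import *
for free in(0,1):
    print("flange held",rim(np.load("side4.npy"),(.51,.088),.122,.136,.06,.042,free))
    print("flange bench",rim(np.load("side.npy"),(.4735,-.167),.040,.052,.06,.042,free))
    print("ring side",rim(np.load("side.npy"),(.51,.089),.05,.0585,.07,.052,free))
    print("ring side3",rim(np.load("side3.npy"),(.51,.089),.05,.0585,.07,.052,free))
    print("ring top3",rim(np.load("top3.npy"),(.508,.096),.05,.0585,.07,.052,free))
    print("flange top bench",rim(np.load("top.npy"),(.4725,-.161),.040,.052,.06,.042,free))
E
```

```text
flange held (array([0.5077, 0.0919, 0.042 ]), 20, np.float64(0.13), [-169, -168, -156, -138, -126, -116, -111, -97, -80, -73, -57, -55, -43, -29, -15, 8, 18, 31, 169, 175])
flange bench (array([ 0.474 , -0.1663,  0.042 ]), 20, np.float64(0.0463), [-169, -169, -147, -137, -126, -116, -107, -90, -84, -69, -58, -51, -36, -30, -19, -2, 2, 15, 161, 179])
ring side (array([0.5096, 0.0893, 0.052 ]), 21, np.float64(0.0547), [-176, -168, -156, -141, -131, -119, -106, -98, -86, -75, -66, -51, -42, -32, -20, -9, 4, 14, 31, 162, 177])
ring side3 (array([0.5093, 0.0892, 0.052 ]), 12, np.float64(0.0548), [-177, -164, -153, -135, -125, -118, -101, -97, -80, -75, 169, 176])
ring top3 (array([0.5073, 0.0966, 0.052 ]), 21, np.float64(0.0544), [-171, -159, -150, -135, -130, -121, -109, -99, -84, -75, -62, -53, -36, -28, -15, -7, 9, 22, 25, 165, 169])
flange top bench (array([ 0.473 , -0.1611,  0.042 ]), 18, np.float64(0.0461), [-170, -161, -156, -143, -127, -121, -110, -95, -80, -37, -25, -15, -10, 10, 21, 26, 160, 174])
flange held (array([0.5078, 0.0918, 0.041 ]), 20, np.float64(0.13), [-169, -168, -
[... 236 characters left out ...]
, -30, -19, -2, 2, 14, 161, 179])
ring side (array([0.5095, 0.0889, 0.0507]), 21, np.float64(0.0547), [-176, -169, -156, -141, -131, -119, -106, -98, -86, -75, -66, -50, -42, -31, -19, -8, 4, 15, 31, 161, 176])
ring side3 (array([0.5091, 0.089 , 0.0507]), 12, np.float64(0.0548), [-177, -165, -153, -136, -125, -117, -105, -97, -79, -75, 168, 175])
ring top3 (array([0.5074, 0.0964, 0.0508]), 21, np.float64(0.0544), [-172, -159, -150, -135, -130, -122, -109, -99, -84, -75, -62, -53, -36, -28, -15, -11, 9, 22, 26, 165, 173])
flange top bench (array([ 0.473 , -0.161 ,  0.0411]), 18, np.float64(0.0461), [-170, -161, -156, -143, -127, -121, -109, -95, -80, -37, -25, -15, -10, 10, 21, 26, 160, 174])
```

```bash
python3 - <<'E'
from fit import *
for z in(.125,.115):
    arm.servo_line([.5085,.0925,z],v=.08,max_force=8); arm.wait(.3); f=F(); print(f)
    zf=z-.0624+.046
    P=cloud(capture("side")); x,n,zz,_=rim(P,(.508,.091),zf-.004,zf+.006,.06,.042); print("flange",x,n,zz,zf,"bias",(x[:2]-np.array(f[2][:2])).round(4))
E
```

```text
(18.38, [-0.6, -0.1, -4.5], [0.5087, 0.0925, 0.1253], 0.0451)
flange [0.5077 0.0908 0.042 ] 21 0.1094 0.1086 bias [-0.001  -0.0017]
(19.0, [0.3, -0.4, -3.7], [0.5086, 0.0925, 0.1152], 0.0452)
flange [0.5075 0.0909 0.042 ] 21 0.0995 0.09860000000000001 bias [-0.0011 -0.0016]
```

```bash
python3 - <<'E'
from fit import *
ax=[.5093,.0922]
def go(z,th,v,mf):
    h=arm.servo_line([*ax,z],R(th),v=v,max_force=mf); print(h,th,F()); return h
go(.115,-110,.05,10)
for z,th in((.109,-102),(.104,-90),(.100,-78),(.097,-66)):
    if go(z,th,.02,25): break
arm.wait(.3); print(F(),status.read_state()["ft_torque"])
P=cloud(capture("side")); zf=.097-.0624+.046; print(rim(P,(.508,.091),zf-.004,zf+.006,.06,.042)[:3],zf)
E
```

```text
False -110 (19.3, [0.0, 0.4, -2.6], [0.5094, 0.0922, 0.115], 0.0452)
False -102 (19.75, [1.3, 0.9, -3.0], [0.5093, 0.0922, 0.1091], 0.0453)
False -90 (20.15, [-0.3, -0.4, -3.7], [0.5094, 0.0922, 0.1041], 0.0451)
False -78 (20.51, [1.8, 3.5, -2.1], [0.5099, 0.0925, 0.1004], 0.045)
False -66 (20.87, [0.1, 5.2, -0.8], [0.5094, 0.0925, 0.0973], 0.0453)
(21.17, [0.1, 6.1, -0.4], [0.5093, 0.0925, 0.0972], 0.0453) [ 1.20792881 -0.08623163 -0.09010459]
(array([0.5083, 0.0902, 0.042 ]), 18, np.float64(0.0814)) 0.0806
```

```bash
python3 - <<'E'
from fit import *
ax=np.array([.5093,.0932])
for z,th in((.096,-58),(.093,-46),(.090,-34)):
    h=arm.servo_line([*ax,z],R(th),v=.012,max_force=30); f=F(); print(h,th,f,ax)
    if h: break
    ax+=np.clip(np.array(f[1][:2])/5000*.6,-.0006,.0006)
arm.wait(.2); print(F(),status.read_state()["ft_torque"],ax)
E
```

```text
False -58 (21.51, [0.8, 1.5, -1.2], [0.5094, 0.0931, 0.0961], 0.0453) [0.5093 0.0932]
False -46 (21.91, [-0.1, 1.8, 2.1], [0.5094, 0.0933, 0.0932], 0.0456) [0.509396 0.09338 ]
False -34 (22.31, [-0.2, 1.4, 2.3], [0.5093, 0.0936, 0.09], 0.0454) [0.509384 0.093596]
(22.51, [-1.3, 1.6, 2.2], [0.5093, 0.0936, 0.09], 0.0453) [0.3392184  0.24708238 0.33961437] [0.50936  0.093764]
```

```bash
python3 - <<'E'
from fit import *
ax=np.array([.5093,.0937])
for z,th in((.086,-20),(.082,-6),(.079,6),(.077,14),(.0755,22)):
    h=arm.servo_line([*ax,z],R(th),v=.012,max_force=20); print(h,th,F())
    if h: break
arm.wait(.2); print(F(),status.read_state()["ft_torque"])
P=cloud(capture("side")); 
S=P.reshape(-1,3);Q=S[(np.hypot(S[:,0]-.508,S[:,1]-.091)<.045)&(S[:,2]>.057)&(S[:,2]<.072)];print("flange top z",len(Q),np.median(Q[:,2]))
E
```

```text
False -20 (22.99, [-1.4, 1.0, -2.0], [0.509, 0.0936, 0.0857], 0.0456)
False -6 (23.48, [-2.2, 0.2, 3.8], [0.5091, 0.0936, 0.082], 0.0453)
False 6 (23.88, [-2.6, 0.2, -3.4], [0.5086, 0.0936, 0.0784], 0.0456)
True 14 (24.12, [-1.1, 0.9, 6.5], [0.5092, 0.0938, 0.0775], 0.0452)
(24.32, [-0.3, 0.5, 6.7], [0.5092, 0.0938, 0.0774], 0.0457) [-0.03474361  0.5155489   0.50027221]
flange top z 153 0.06197093992979896
```

```bash
python3 - <<'E'
from fit import *
ax=np.array([.5093,.0937])
h=arm.servo_line([*ax,.0755],R(22),v=.008,max_force=22); print(h,F())
arm.wait(.3);print(F())
effector.set_gripper(.056,20); arm.wait(.2); print(F())
arm.servo_line([*ax,.15],v=.12); print(F())
arm.goto([.45,.26,.16],R(83)); print(F())
for n in("top","side"):
    c=capture(n);cv2.imwrite(f"pics/{n}5.png",c["img"]);P=cloud(c);S=P.reshape(-1,3)
    for ctr in((.508,.095),):
        Q=S[(np.hypot(S[:,0]-ctr[0],S[:,1]-ctr[1])<.045)&(S[:,2]>.057)&(S[:,2]<.072)];print(n,"flange top z",len(Q),np.median(Q[:,2]) if len(Q) else "")
    Q=S[(np.hypot(S[:,0]-.458,S[:,1]-.168)<.04)&(S[:,2]>.09)&(S[:,2]<.113)];print("peg",len(Q),np.median(Q,0) if len(Q) else "")
a=cv2.imread("pics/top5.png")[130:240,260:400];b=cv2.imread("pics/side5.png")[130:230,290:390]
cv2.imwrite("pics/c5.png",np.hstack([cv2.resize(a,(400,314)),cv2.resize(b,(314,314))]))
E
```

```text
True (24.61, [-2.2, -1.8, 7.7], [0.5094, 0.0939, 0.0772], 0.0454)
(24.91, [-2.5, -1.9, 7.3], [0.5093, 0.0939, 0.0773], 0.045)
(25.38, [0.1, 0.1, -0.0], [0.5085, 0.0939, 0.0764], 0.0561)
(26.14, [0.7, 0.9, -0.4], [0.5089, 0.0937, 0.1494], 0.056)
(26.88, [0.7, -1.0, -0.7], [0.45, 0.2595, 0.1594], 0.0563)
top flange top z 315 0.06213287740008533
peg 17 [0.45928558 0.17316536 0.10439157]
side flange top z 159 0.061917893457149376
peg 20 [0.45811453 0.16389811 0.10111559]
```

View pics/c5.png

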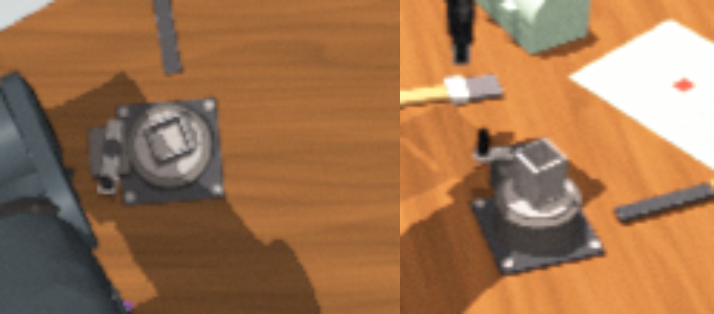

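```bash
python3 - <<'E'
from fit import *
for n in("top","side"):
    S=cloud(capture(n)).reshape(-1,3); S=S[np.isfinite(S[:,2])]
    x,k,zz,_=rim(S,(.508,.094),.0585,.068,.06,.042); c=x[:2]
    r=np.hypot(S[:,0]-c[0],S[:,1]-c[1])
    A=S[(r>.034)&(r<.041)&(S[:,2]>.057)&(S[:,2]<.068)]
    G=np.c_[A[:,:2]-c,np.ones(len(A))]; p=np.linalg.lstsq(G,A[:,2],rcond=None)[0]
    B=S[(r>.0435)&(r<.051)&(S[:,2]>.048)&(S[:,2]<.059)]
    T=S[(r>.1)&(r<.13)&(abs(S[:,2])<.006)]
    print(n,"flange c",c,"z",p.round(4),len(A),"ring z",np.median(B[:,2]).round(4),len(B),"bench",np.median(T[:,2]).round(4))
E
```

```text
top flange c [0.5089 0.0947] z [0.0134 0.0144 0.0611] 106 ring z 0.0548 152 bench -0.0002
side flange c [0.5083 0.0897] z [0.0212 0.0114 0.0623] 61 ring z 0.0546 82 bench 0.0005
```

Gap readings are between 0.3 and 1.7 mm, inside the 2.5 mm limit but not conclusive. I'll press again while twisting to be sure before locking.

```bash
python3 - <<'E'
from fit import *
ax=np.array([.509,.0937])
arm.goto([*ax,.15],R(22)); arm.servo_line([*ax,.0775],v=.1,max_force=15); print(F())
effector.set_gripper(0,70); print(F())
for z,th in((.0765,12),(.0745,2),(.073,-6)):
    h=arm.servo_line([*ax,z],R(th),v=.012,max_force=45); print(h,th,F())
    if h: break
arm.wait(.3); print(F())
effector.set_gripper(.056,20); arm.wait(.1); print(F())
arm.servo_line([*ax,.15],v=.12)
p=[.459,.168]
arm.goto([.45,.26,.16],R(83)); print(F())
for n in("top","side"):
    S=cloud(capture(n)).reshape(-1,3); S=S[np.isfinite(S[:,2])]
    x,k,zz,_=rim(S,(.508,.094),.0585,.068,.06,.042); c=x[:2]
    r=np.hypot(S[:,0]-c[0],S[:,1]-c[1]); A=S[(r>.034)&(r<.041)&(S[:,2]>.057)&(S[:,2]<.068)]
    print(n,c,np.median(A[:,2]))
E
```

```text
(28.7, [-0.5, 0.5, -0.1], [0.5093, 0.0939, 0.078], 0.0562)
(28.94, [1.0, 1.0, 4.2], [0.5094, 0.0938, 0.0781], 0.0455)
False 12 (29.27, [-2.4, -0.5, 17.3], [0.5097, 0.0937, 0.0781], 0.0459)
False 2 (29.59, [-6.6, -0.4, 37.7], [0.5106, 0.0939, 0.0778], 0.0455)
False -6 (29.88, [-11.8, -2.1, 55.3], [0.5112, 0.094, 0.0777], 0.0457)
(30.18, [-11.7, -1.2, 54.6], [0.5112, 0.094, 0.0776], 0.0454)
(30.55, [-0.6, -0.8, -0.2], [0.5088, 0.0937, 0.0727], 0.0562)
(32.46, [-0.2, 0.5, -0.2], [0.4501, 0.2596, 0.1596], 0.056)
top [0.5091 0.097 ] 0.060502820037737104
side [0.5124 0.0867] 0.06162487822542739
```

At 55 N the flange does not go lower, so it is home. Next I close the keeper.

```bash
python3 - <<'E'
from fit import *
p=[.4594,.168]
effector.set_gripper(.042,20)
arm.goto([*p,.15],R(84)); arm.servo_line([*p,.076],v=.1,max_force=12); print(F())
effector.set_gripper(.021,20); print(F())
arc([.5093,.0937],1.42,0,8,.076,v=.06,max_force=20)
arc([.5093,.0937],0,-.1,2,.076,v=.03,max_force=10)
effector.set_gripper(.042,20)
s=status.read_state();arm.servo_line([*s["position"][:2],.17],v=.15)
arm.goto([.40,.30,.25],R(84)); print(F())
for n in("top","side"):
    c=capture(n);cv2.imwrite(f"pics/{n}6.png",c["img"]);S=cloud(c).reshape(-1,3);S=S[np.isfinite(S[:,2])]
    x,k,zz,_=rim(S,(.508,.094),.0585,.0665,.06,.042); print(n,x,k)
    Q=S[(np.hypot(S[:,0]-.503,S[:,1]-.208)<.045)&(S[:,2]>.09)&(S[:,2]<.113)];print("peg",len(Q),np.median(Q,0) if len(Q) else "")
a=cv2.imread("pics/top6.png")[130:240,260:400];b=cv2.imread("pics/side6.png")[130:230,290:390]
cv2.imwrite("pics/c6.png",np.hstack([cv2.resize(a,(400,314)),cv2.resize(b,(314,314))]))
E
```

```text
(34.2, [0.7, -0.9, -1.2], [0.4597, 0.1682, 0.0764], 0.042)
(34.53, [0.4, 0.1, -0.1], [0.4595, 0.168, 0.0763], 0.0207)
1.24 False (34.85, [-0.3, 0.0, -0.2], [0.4621, 0.1757, 0.076], 0.0211)
1.06 False (35.17, [-0.3, -0.5, -0.1], [0.4648, 0.183, 0.076], 0.0209)
0.89 False (35.5, [0.3, 0.0, 0.5], [0.4689, 0.1898, 0.076], 0.0209)
0.71 False (35.83, [0.1, 0.2, 0.6], [0.4741, 0.1958, 0.076], 0.0211)
0.53 False (36.15, [0.4, -1.5, -0.3], [0.4803, 0.2009, 0.076], 0.0208)
0.36 False (36.48, [-0.9, -0.1, 0.5], [0.4872, 0.2047, 0.076], 0.021)
0.18 False (36.8, [0.0, 0.9, 0.1], [0.4948, 0.2072, 0.076], 0.0211)
0.0 False (37.12, [-0.4, -0.0, 0.5], [0.5027, 0.2085, 0.076], 0.0213)
-0.05 False (37.38, [-2.1, -1.0, 0.4], [0.5046, 0.2085, 0.0759], 0.0211)
-0.1 False (37.62, [-11.3, -2.5, 7.1], [0.5049, 0.208, 0.0756], 0.0208)
(39.89, [-0.3, 0.3, -0.6], [0.4001, 0.2998, 0.2493], 0.0419)
top [0.5079 0.0938 0.042 ] 20
peg 19 [0.498719   0.21010516 0.10440975]
side [0.5091 0.0881 0.042 ] 18
peg 21 [0.50166899 0.20316983 0.10072106]
```

View pics/c6.png

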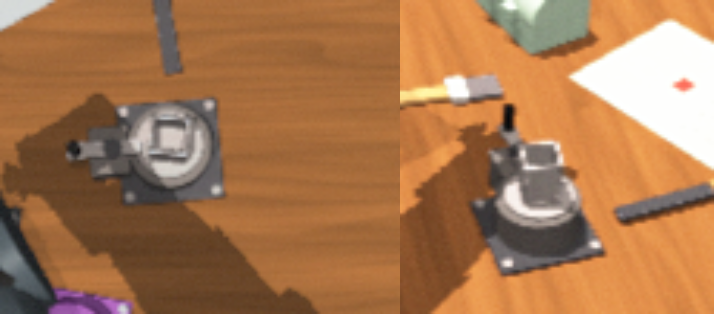

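The keeper lies straight over the flange: peg at (73,150), tab at (135,148) in the top crop. The stop pushed back with about 11 N, and the fingers are clear. Handing in.

```bash
python3 -c "
from h import *
print(F()); arm.job_done()"
```

```text
(39.99, [-0.7, -1.1, -0.1], [0.4002, 0.2997, 0.2495], 0.042)
the job is handed in; nothing more can be done
```

The brush pot is home in the grey holder with the keeper locked over its flange. I handed the job in at 40 s of the 72 s allowed; the system gave no verdict.

**What I did**
- I swung the keeper open to about 1.4 rad.
- I centred the pot with two crossed grips on its cup, then lifted it over the mouth.
- I lowered it through about 125° of twist, using the side force on the wrist to find the bore's axis, then regrasped it and pressed it home.
- I swung the keeper shut against its stop, let go and backed away.

**Last checks**
- **Pot home:** pressing with 55 N while turning lowered it by less than 0.5 mm. The tool height at contact matched the expected home height.
- **Keeper locked:** the stop pushed back with about 11 N. The peg's position works out to about 0.06 rad from locked, against a limit of 0.2.
- **Robot clear:** the arm stood about 0.2 m from the pot at hand-in and touched nothing.
- **Plain pot, file and brush:** I never went near them, but I did not measure them again at the end.

**What disagreed**
- The two cameras differ by 4–10 mm in y, so I used their average and relied on touch and force.
- The depth reading put the flange gap at 0.3 to 1.7 mm before the last press, where touch suggests about zero.
- The two views gave scattered readings of how far the flange sits from the bore's axis, averaging about 2 mm or less.

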